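# Set the router-table pressure shoe with a gauge blade

## Robot

A 6-joint arm with a two-finger parallel gripper is mounted at the origin on the work surface. World frame = base frame: x ahead of the robot, y to its left, z up, the work surface at z = 0. Lengths are in mm, angles in rad, forces in N, time in s.
With the tool pointing down it reaches from about 275 to 1000 mm from the base axis. Payload 8.4 kg.
Tool frame: the origin (TCP) lies midway between the tips of the shut fingers; the grasp point (between the pads) lies 19 mm behind it; z points along the fingers, y is the direction in which the jaws open and shut (so a half turn about z gives the same grasp; the last joint's range is limited). The gripper opens to 85 mm and grips with 20 to 120 N. Pads are 22 mm wide; open, the fingers measure 114 mm over their backs; the gripper's body (76 mm by 85 mm) begins 54 mm behind the grasp point. The pads swing forward as they close: fully open they stand 13 mm farther back than shut.
Start: joints at [1.232, 0.353, 1.633, -0, 1.155, -0.002], TCP at [206.541, 589.889, 231.281] pointing down, gripper open.
Joint ranges: [-2.63, 2.63], [-0.92, 2.1], [0.06, 2.66], [-1.3, 4.44], [0, 2.69], [-3.02, 3.02]. Speed limits (rad/s): [2.22, 2.22, 2.79, 3.14, 3.14, 3.14].

## Interface

Orientations are given as [roll, pitch, yaw] about the fixed x, y, z axes, in that order (R = Rz(yaw) Ry(pitch) Rx(roll)).
In Python, from rig import r gives the robot as it stands.
- The arm moves only by the tool play_rows, never from a script. Its argument "moves" is a list of rows, each a list of 3 entries, a list of its own where there are three numbers: the turn, a rotation vector about the tool's x, y, z in degrees, then the shift along the tool's x, y, z in mm, then the opening, from 0 (shut) to 1 (fully open). A call has 1 to 20 rows; each row is the pose to reach, as a shift and turn from the pose measured when the call began, along the tool's axes at that moment; what a row does not reach only later rows make up. A row lasts 1/10 s, in which the tool goes at most 50 mm and 8.59 degrees, less where a joint would pass 70% of its speed; a pose out of reach is approached as far as the arm can. A call with a gripper value outside its range is refused whole. The fingers move at their own pace and stop on an object; "newtons" is the grip in N (left out, the last holds). Time passes only in rows, so rows that repeat a pose let the fingers close. It gives the time, the measured TCP pose, the force and the opening at its end, in the units of the state.
- r.sense(): the state, without advancing time (a new reading comes with each control period).
- r.grab_frame(name): name is "scene" or "top" or "wrist"; returns a dict with "color" (384x512x3 uint8, red, green, blue), "K" (3x3 intrinsics, pixels), "rvec" (rotation vector, rad) and "tvec" (3), from world to camera coordinates, as OpenCV has them; the wrist camera has in their place "T_tool_cam" (4x4, takes a point from camera to tool coordinates, whose origin is the TCP and whose axes are the flange's). Camera axes: x right, y down, z forward; pixel columns grow to the right and rows downward; lengths in mm; the calibration is good to about 2 mm. A picture is of the moment at which its call begins: read the wrist's pose just before it. There is no depth.
- r.sign_off(): hands the job in, once; it reports no verdict.
Trained networks look in a picture, given as the dict that the camera call returned (one of the last four; its "shot" number tells which), for a name from the list of things; names that differ only in an ending like _2 or _b are one class to them, and where a whole thing is asked for, a point or a joint stands for the part that bears it (a point fixed in the world has none). Each returns a list of dicts, best first, with "conf" (0 to 1); they miss things now and then, are a little off and sometimes report something else, mostly with a low value. They report only what shows in the picture. A call takes as long as a camera call. They do not tell look-alikes from the thing itself.
- r.silhouettes(picture, name): "mask" (384x512 bool, what is visible of it) and "location" ([column, row] in pixels, amid what is visible of it).
The state is a dict: "clock": time; "qpos": joint angles; "qvel": joint speeds; "joint_efforts": joint torques, N m; "eef_pos": TCP position; "tcp_rot": TCP orientation; "contact_force": force on the tool from outside, world axes, zero at the start; "wrist_torque": the same for the moment, N m; "opening": opening from 0.0 (shut) to 1.0 (fully open).
Only numpy, scipy, OpenCV 4.12 (cv2) and the standard library are available. Lean on these libraries where they do the work, as an engineer would, in place of code of your own. Each camera call takes 0.05 s, during which the arm holds its last target.

## Task

Set the sprung pressure shoe on the router-table fence for 6 mm stock: slide the steel gauge blade flat under the raised shoe from the front, right up to the fence, take your hand off it and wind the crank clockwise until the blade just drags when pulled, lightly nipped and never clamped hard. Then draw the blade out and leave it lying flat on the bench in front of the shoe, clear of it, with the shoe at that setting and the other things undisturbed.

Things in the scene. Friction and masses are not known exactly. Their poses are not given: they have to be found in the camera images.
- gauge: The gauge: flat steel blade 120 long, 25 wide, 6 mm thick, in a wooden handle 70 long, 20 wide, 30 mm high. Handle and blade share one flat underside; about 0.2 kg. Origin: underside of the handle, at its middle; x runs along the blade to its tip (155 mm ahead of the origin), z up.
- gauge_tip (a point): Middle of the end face of the gauge's blade, 3 mm above its underside.
- shoe_spot (a point): Point at bench height (within 2 mm) straight below the middle of the pressure shoe. Its x points horizontally to the fence, square to its face, which stands 30 mm ahead; y runs along the fence. The shoe over it is a beech bar 24 mm along x, 98 mm along y, flat sole 76 mm long. At the start the sole hangs 1.5 to 7 mm (not measured) above the top of a blade lying under it.
- head: Grey head on the fence, with all it carries (screw, nut block, sprung shoe, crank). Origin and axes as shoe_spot. Lug 15 mm before to 51 mm past the origin, top 170 mm up. The shoe presses with about 5 N as soon as it rests on the blade, then about 15 N more per further turn (8 mm spring travel); 5 to 9 N is right. Friction on the blade, from bench and from sole, about 0.6 each (0.54 to 0.66).
- screw_top (a point): The upright screw's axis, straight over shoe_spot, at the top of the crank's hub (28 mm wide), about 184 mm above the bench. The crank turns about it without rising or sinking: clockwise seen from above lowers the shoe by 5 mm a turn. It stays where it is left; turning takes about 1.5 N at the grip. Crank arm 14 mm wide, its top 182 mm up.
- crank_grip (a point): Middle of the crank's upright grip, a black cylinder 16 mm thick and 40 mm high that spins freely on its pin, 40 mm from the screw's axis and about 205 mm above the bench (it spans 185 to 225 mm). Nothing else near stands higher than 184 mm.
- push_block: Bystander: plywood push block 150 x 80 mm with an upright wooden grip, 78 mm high. Origin under its middle.
- spanner: Bystander: steel collet spanner 200 mm long lying on the bench.
- bit_block: Bystander: wooden block 70 x 150 x 30 mm holding eight router bits, 68 mm high in all. Origin under its middle.
There are look-alikes about, which are no part of the job. Several things look just like the gauge: the one meant starts farthest from the robot's base.

How it is judged (in metres and radians):
On the way, in this order (a step that is already met when the one before it is completed fails the run):
1. the blade lies flat under the raised shoe, its tip within 10 mm of the fence, and the shoe does not press on it yet (x of gauge_tip in the frame of shoe_spot above 0.02 m and y of gauge_tip in the frame of shoe_spot between -0.025 and 0.025 m and height (world z) of gauge_tip below 0.0055 m and contact force between head and gauge below 0.5 N), for 0.1 s.
2. with the blade still under the whole shoe and the robot's hand off, the shoe nips the blade with 2 to 11 N (x of gauge_tip in the frame of shoe_spot above 0.012 m and contact force between head and gauge between 2 and 11 N and contact force between the fingers and gauge below 0.2 N and contact force between the fingers and head below 0.2 N), for 0.15 s.
At the end, for the whole second after the job is handed in: The shoe's sole (7 mm below the middle of shoe_c0) hangs 4.4 to 6.1 mm above the bench with the blade out, so a 6 mm blade just drags; the gauge lies flat and still on the bench in front of the shoe, its tip 30 to 250 mm before shoe_spot and within 120 mm to either side (height (world z) of shoe_c0 between 0.0114 and 0.0131 m and x of gauge_tip in the frame of shoe_spot between -0.25 and -0.03 m and y of gauge_tip in the frame of shoe_spot between -0.12 and 0.12 m and angle between gauge's own z axis and vertical below 0.06 rad and height (world z) of gauge below 0.004 m and linear speed of gauge below 0.01 m/s); the robot touches nothing.
It fails at once if the blade is squeezed by the shoe or head with more than 24 N (contact force between head and gauge above 24 N).
It fails at once if the push block is moved by more than 20 mm (distance of push_block from where it was at the start of the episode above 0.02 m).
It fails at once if the spanner is moved by more than 20 mm (distance of spanner from where it was at the start of the episode above 0.02 m).
It fails at once if the bit block is moved by more than 20 mm (distance of bit_block from where it was at the start of the episode above 0.02 m).
It also fails if it takes over 72 s, if anything falls off the work surface, if the arm or the gripper's body presses on something with over 40 N, if the wrist force passes 120 N, or if a joint passes its speed limit or range.

## Working session

There is one attempt and no reset: what is moved stays moved. The work goes in short steps, Python scripts to look and compute and a tool call to move; the robot and the scene stay as the last step left them, time stands still between calls to the robot, and variables do not carry over. Pictures are saved under pics/ and viewed, and the job is handed in when it is done.

Besides the shell and the picture viewer there is one more tool, called after "Request:" as name([rows], argument=value, ...), one row to a line, values as JSON. play_rows: Moves the arm, as the interface text tells. Its arguments: {"type":"object","properties":{"moves":{"type":"array"},"newtons":{"type":"number"}},"required":["moves"]}

```bash
ls; mkdir -p pics
python3 - <<'E'
from rig import r
import cv2
s=r.sense()
print({k:s[k] for k in s})
for n in("scene","top","wrist"):
    p=r.grab_frame(n)
    cv2.imwrite(f"pics/{n}0.png",p["color"][:,:,::-1])
    print(n,p["K"],p.get("rvec"),p.get("tvec"),p.get("T_tool_cam"))
    for nm in("gauge","head","crank_grip","screw_top"):
        try:
            for d in r.silhouettes(p,nm): print(n,nm,d["conf"],d["location"],d["mask"].sum())
        except Exception as e: print(nm,e)
E
```

```text
pics
{'clock': 0.0, 'qpos': array([ 1.23160410e+00,  3.53648020e-01,  1.63414924e+00, -3.38414557e-06,
        1.15518654e+00, -2.41678539e-03]), 'qvel': array([-0.00129696,  0.00072186,  0.00214984, -0.00071591, -0.0002565 ,
       -0.00069014]), 'joint_efforts': array([-3.19324236e-04, -6.05229735e+01, -3.42071056e+01, -7.89407477e-05,
        9.14389151e-03, -6.76246736e-05]), 'eef_pos': array([206.3793716 , 589.43368151, 230.5552947 ]), 'tcp_rot': array([-3.14020151e+00, -2.67947361e-07,  2.80481858e+00]), 'contact_force': array([-0.30273369,  0.49466258,  0.60523002]), 'wrist_torque': array([-0.0663686 ,  0.05398112, -0.00560697]), 'opening': 0.998248745328735}
scene [[450.17603544   0.         260.17885668]
 [  0.         450.17603544 189.40696256]
 [  0.           0.           1.        ]] [ 1.53098101  1.87417715 -0.87866779] [ 123.12160927 -108.48053931 1669.52761715] None
scene gauge 0.9 [176.6, 277.6] 713
scene gauge 0.64 [241.7, 222.8] 467
scene gauge 0.6 [196.0, 184.3] 281
scene head 0.68 [316.8, 247.8] 1484
scene crank_grip 0.49 [318.9, 230.7] 263
scene screw_top 0.77 [
[... 193 characters left out ...]
.6923684   443.36710187 1322.43424064] None
top gauge 0.9 [349.1, 263.9] 451
top gauge 0.76 [316.6, 136.9] 356
top gauge 0.68 [277.0, 209.4] 372
top head 0.91 [201.2, 164.8] 887
top head 0.58 [339.9, 206.0] 1192
top crank_grip 0.46 [207.3, 146.4] 148
top screw_top 0.75 [204.3, 158.6] 846
wrist [[284.40374083   0.         257.01224945]
 [  0.         284.40374083 195.48599244]
 [  0.           0.           1.        ]] None None [[ 1.51907067e-04 -9.58326088e-01 -2.85676541e-01  7.32191142e+01]
 [ 9.99999472e-01  4.35988789e-04 -9.30816518e-04 -4.99236354e-01]
 [ 1.01657752e-03 -2.85676249e-01  9.58325648e-01 -1.43354026e+02]
 [ 0.00000000e+00  0.00000000e+00  0.00000000e+00  1.00000000e+00]]
```

View pics/scene0.png

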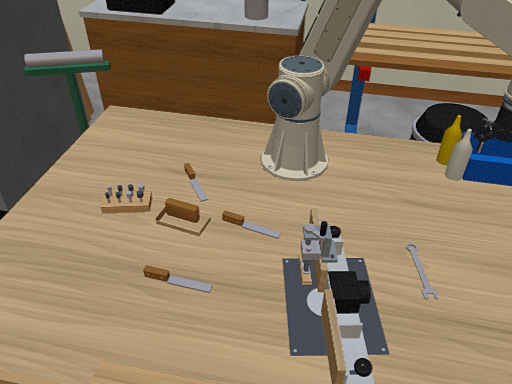

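View pics/top0.png

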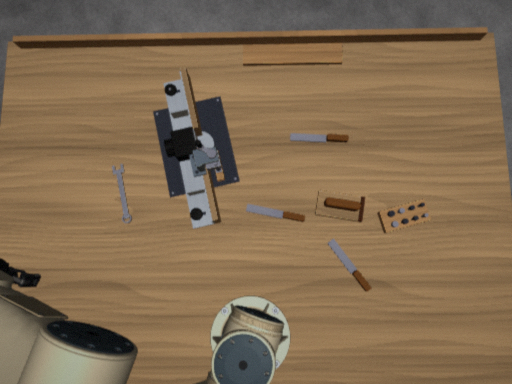

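View pics/wrist0.png

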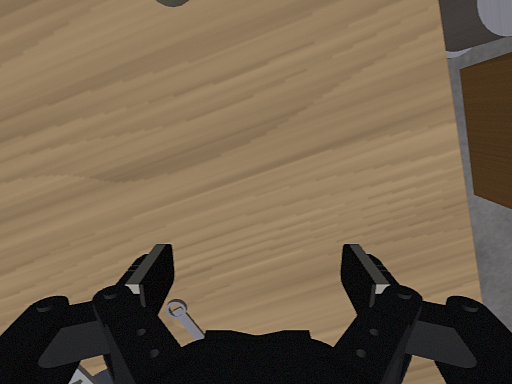

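Three gauge look-alikes appear in the top view: (320,138), (277,212) and (350,264). The base is at about (250,340). I'll measure their ranges and enlarge the candidate.

```bash
cat > h.py <<'E'
import numpy as np, cv2
from rig import r
def unproj(p,uv,z):
    R=cv2.Rodrigues(np.array(p["rvec"]))[0];t=np.array(p["tvec"]).ravel();K=np.array(p["K"])
    uv=np.atleast_2d(np.array(uv,float));c=-R.T@t
    d=(R.T@np.linalg.inv(K)@np.c_[uv,np.ones(len(uv))].T).T
    return c+d*((z-c[2])/d[:,2])[:,None]
def proj(p,X):
    return cv2.projectPoints(np.atleast_2d(np.array(X,float)),np.array(p["rvec"]),np.array(p["tvec"]),np.array(p["K"]),None)[0][:,0]
def triang(ps,uvs):
    A=[]
    for p,uv in zip(ps,uvs):
        R=cv2.Rodrigues(np.array(p["rvec"]))[0];P=np.array(p["K"])@np.c_[R,np.array(p["tvec"]).ravel()]
        A+= [uv[0]*P[2]-P[0],uv[1]*P[2]-P[1]]
    A=np.array(A);x=np.linalg.lstsq(A[:,:3],-A[:,3],rcond=None)[0];return x
def save(n,im,crop=None,f=1):
    if crop: im=im[crop[1]:crop[3],crop[0]:crop[2]]
    cv2.imwrite(f"pics/{n}.png",cv2.resize(np.ascontiguousarray(im[:,:,::-1]),None,fx=f,fy=f,interpolation=cv2.INTER_CUBIC))
def wristcam(p,s):
    from scipy.spatial.transform import Rotation as Ro
    T=np.eye(4);T[:3,:3]=Ro.from_euler('xyz',s["tcp_rot"]).as_matrix();T[:3,3]=s["eef_pos"]
    M=np.linalg.inv(T@np.array(p["T_tool_cam"]))
    q=dict(p);q["rvec"]=cv2.Rodrigues(M[:3,:3])[0];q["tvec"]=M[:3,3];return q
E
python3 - <<'E'
from h import *
for n in("top","scene"):
    p=r.grab_frame(n)
    for d in r.silhouettes(p,"gauge"):
        ys,xs=np.nonzero(d["mask"]); X=unproj(p,np.c_[xs,ys],5)[:,:2].astype(np.float32)
        c,wh,a=cv2.minAreaRect(X); print(n,d["location"],c,wh,a,"range",np.hypot(*c))
        b=cv2.boxPoints((c,wh,a)); print(b.round().tolist())
    for nm in("push_block","spanner","bit_block"):
        for d in r.silhouettes(p,nm)[:1]: print(n,nm,d["conf"],unproj(p,d["location"],0).round())
    if n=="top":
        save("top1",p["color"],(260,100,400,200),5); save("head_top",p["color"],(140,60,260,240),3.2)
    else:
        save("head_scene",p["color"],(250,190,410,384),3); save("gsc",p["color"],(120,250,240,310),6)
E
```

```text
top [350.4, 267.0] (213.3804931640625, -315.68389892578125) (196.03726196289062, 30.525964736938477) 37.143985748291016 range 381.0348526105209
[[126.0, -363.0], [144.0, -387.0], [301.0, -269.0], [282.0, -244.0]]
top [318.7, 137.9] (633.2285766601562, -231.98004150390625) (189.45477294921875, 25.8223876953125) 87.60231018066406 range 674.3835481053801
[[616.0, -326.0], [642.0, -327.0], [650.0, -138.0], [624.0, -137.0]]
top [278.7, 212.9] (383.17626953125, -84.59800720214844) (188.5915985107422, 23.64103889465332) 77.91577911376953 range 392.4039708698931
[[352.0, -174.0], [375.0, -179.0], [414.0, 5.0], [391.0, 10.0]]
top [196.4, 149.2] (620.7891845703125, 180.12681579589844) (554.7933349609375, 234.2212677001953) 12.423730850219727 range 646.3937510900327
[[325.0, 235.0], [375.0, 6.0], [917.0, 125.0], [866.0, 354.0]]
top push_block 0.57 [[ 406. -299.    0.]]
top spanner 0.74 [[428. 414.   0.]]
top bit_block 0.98 [[ 369. -501.    0.]]
scene [245.1, 221.6] (375.4053955078125, -84.15348052978516) (200.19602966308594, 45.64039611816406) 75.12386322021484 range 384.7220025702378
[[328.0, -175.0], [372.0, -187.0], [423.0, 7.0], [379.0, 18.0]]
scene [173.0, 276.0] (625.4163208007812, -234.3894500732422) (201.99876403808594, 43.29161071777344) 84.9530029296875 range 667.8951928481164
[[595.0, -333.0], [638.0, -337.0], [656.0, -136.0], [613.0, -132.0]]
scene [126.5, 198.4] (334.7245178222656, -504.840576171875) (149.17672729492188, 161.87503051757812) 15.554926872253418 range 605.7264317997845
[[241.0, -447.0], [285.0, -603.0], [428.0, -563.0], [385.0, -407.0]]
scene push_block 0.76 [[ 392. -296.    0.]]
scene spanner 0.78 [[469. 423.   0.]]
scene bit_block 0.95 [[ 337. -516.    0.]]
```

View pics/top1.png

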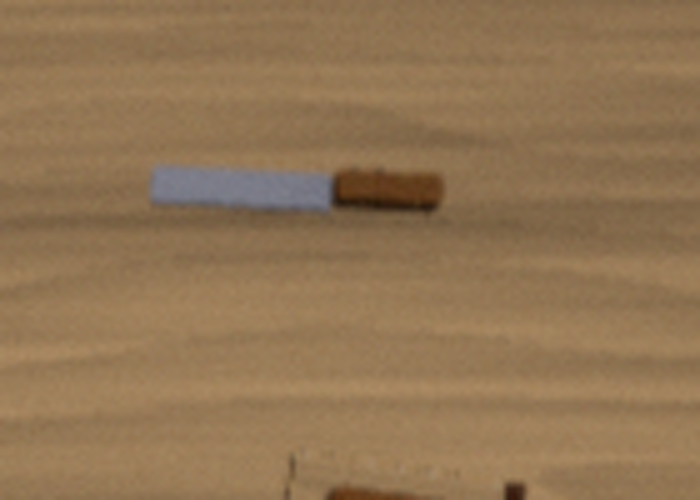

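View pics/head_top.png

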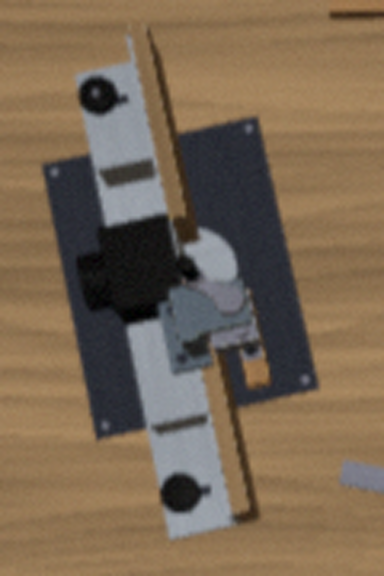

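View pics/head_scene.png

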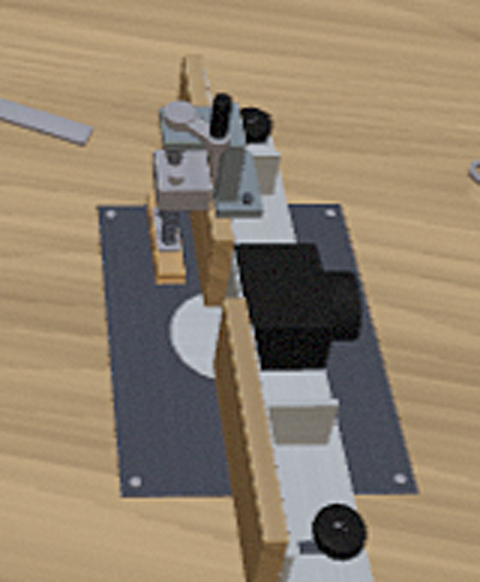

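View pics/gsc.png

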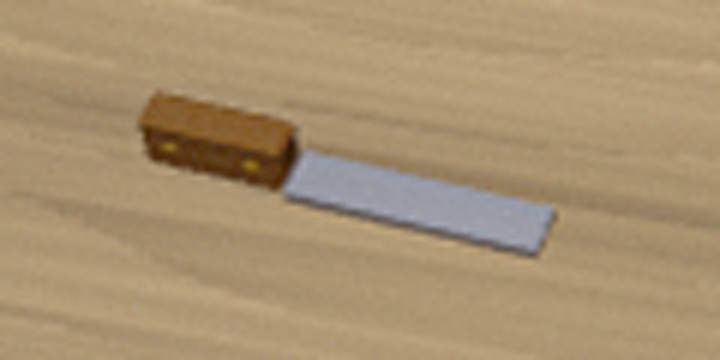

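The farthest one is at top (320,138), scene (178,279), range 674 mm against about 381 and 392. The crop confirms the blade is on the left (+y, towards the fence) and the wooden handle on the right. Next I'll locate the head roughly, then get wrist close-ups.

Run:
```python
from h import *
pt=r.grab_frame("top");ps=r.grab_frame("scene")
print("hub top@184",unproj(pt,[210.3,151.6],184)," scene",unproj(ps,[310,226.5],184))
for n,p in(("t",pt),("s",ps)):
  for nm in("head","crank_grip"):
    for d in r.silhouettes(p,nm): print(n,nm,d["conf"],d["location"],unproj(p,d["location"],205))
save("ht",pt["color"],(180,120,235,190),10)
save("hs",ps["color"],(295,210,345,290),8)
# fence front top edge, height unknown (try)
```

```text
hub top@184 [[541.7349425  103.52233671 184.        ]]  scene [[537.87644055 103.6127158  184.        ]]
t head 0.77 [202.3, 161.6] [[507.28674662 123.01706181 205.        ]]
t crank_grip 0.62 [208.8, 148.5] [[545.26338509 104.9686554  205.        ]]
s head 0.75 [314.6, 247.6] [[628.50155061 122.20763659 205.        ]]
s crank_grip 0.63 [318.0, 226.8] [[557.20331824 123.42851372 205.        ]]
s crank_grip 0.48 [175.1, 282.4] [[ 791.70897433 -158.6643912   205.        ]]
```

View pics/ht.png

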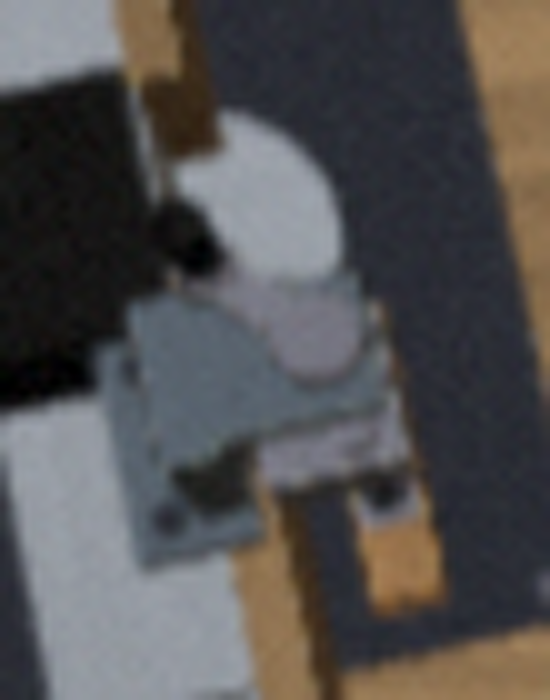

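View pics/hs.png

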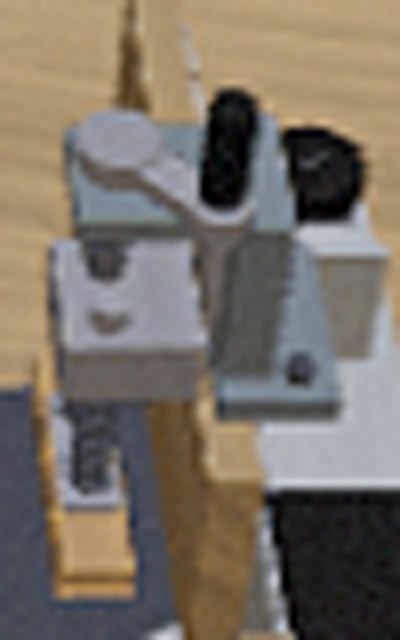

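```bash
cat >> h.py <<'E'
from scipy.spatial.transform import Rotation as Ro
def plan(pos,yaw=None,R=None,s=None):
    s=s or r.sense();R0=Ro.from_euler('xyz',s["tcp_rot"])
    Rt=R if R is not None else Ro.from_euler('xyz',[np.pi,0,yaw])
    d=R0.inv().apply(np.array(pos)-s["eef_pos"]); w=(R0.inv()*Rt).as_rotvec(degrees=True)
    print("turn",w.round(2).tolist(),"shift",d.round(1).tolist(),"rows>=",max(np.linalg.norm(d)/50,np.linalg.norm(w)/8.59).round(1))
E
python3 - <<'E'
from h import *
pt=r.grab_frame("top");ps=r.grab_frame("scene")
for nm,a,b in(("hub",[211.8,153.8],[310,226.9]),("grip",[199,143.5],[323.75,228.5])):
    X=triang([pt,ps],[a,b]);print(nm,X.round(1),proj(pt,X)-a,proj(ps,X)-b)
# yaw now
print(r.sense()["tcp_rot"])
R0=Ro.from_euler('xyz',r.sense()["tcp_rot"]); print(R0.as_matrix().round(2))
# view pose above gauge & head
for yaw in(0,np.pi/2,np.pi,2.8,-1.57): plan([560,-60,400],yaw)
E
```

```text
hub [535.9 101.8 180.3] [[-0.74403329  0.08692437]] [[-0.77046302  0.01703358]]
grip [560.3 135.6 204.5] [[-0.83711467  0.08373079]] [[-0.88123638  0.03474098]]
[-3.14156845e+00 -4.35393403e-06  2.80480014e+00]
[[-0.94  0.33 -0.  ]
 [ 0.33  0.94 -0.  ]
 [ 0.   -0.   -1.  ]]
turn [-0.0, 0.0, 160.7] shift [-548.4, -496.6, -168.7] rows>= 18.7
turn [-0.0, 0.0, 70.7] shift [-548.4, -496.6, -168.7] rows>= 15.2
turn [-0.0, -0.0, -19.3] shift [-548.4, -496.6, -168.7] rows>= 15.2
turn [-0.0, -0.0, 0.28] shift [-548.4, -496.6, -168.7] rows>= 15.2
turn [-0.0, -0.0, -109.34] shift [-548.4, -496.6, -168.7] rows>= 15.2
```

Run:
```python
from h import *
plan([540,110,310],1.53)
```

```text
turn [-0.0, 0.0, 73.04] shift [-473.3, -342.7, -78.7] rows>= 11.8
```

Request:
play_rows([
  [[0,0,73],[-473,-343,-79],1],
  [[0,0,73],[-473,-343,-79],1],
  [[0,0,73],[-473,-343,-79],1],
  [[0,0,73],[-473,-343,-79],1],
  [[0,0,73],[-473,-343,-79],1],
  [[0,0,73],[-473,-343,-79],1],
  [[0,0,73],[-473,-343,-79],1],
  [[0,0,73],[-473,-343,-79],1],
  [[0,0,73],[-473,-343,-79],1],
  [[0,0,73],[-473,-343,-79],1],
  [[0,0,73],[-473,-343,-79],1],
  [[0,0,73],[-473,-343,-79],1],
  [[0,0,73],[-473,-343,-79],1],
  [[0,0,73],[-473,-343,-79],1],
  [[0,0,73],[-473,-343,-79],1],
  [[0,0,73],[-473,-343,-79],1],
])

```text
clock: 3.25
eef_pos: [538.9, 110.9, 310.1]
tcp_rot: [-3.141, -0.0, 1.532]
contact_force: [0.2, 0.9, 0.5]
opening: 1.007
```

Run:
```python
from h import *
s=r.sense();p=r.grab_frame("wrist");print(s["eef_pos"],s["tcp_rot"],s["clock"],s["qpos"])
save("w1",p["color"],None,1.5)
q=wristcam(p,s)
print(proj(q,[[536,102,184],[560,135.6,205],[560,135.6,225],[536,102,0]]))
for d in r.silhouettes(p,"crank_grip"):print(d["conf"],d["location"])
plan([628,-290,200],1.53)
```

```text
[538.88777627 110.89010551 310.09605373] [-3.14105950e+00 -9.46544881e-05  1.53220298e+00] 3.25 [2.00080880e-01 1.68212371e-01 1.70109588e+00 2.28069262e-04
 1.27278007e+00 2.38607180e-01]
[[255.22538421 196.23124165]
 [280.64689077 165.76242744]
 [282.56645391 170.33320619]
 [256.05264356 163.15944335]]
0.61 [269.3, 181.3]
0.36 [314.1, 314.7]
turn [-0.01, -0.0, 0.13] shift [-397.1, 104.3, 110.2] rows>= 8.5
```

View pics/w1.png

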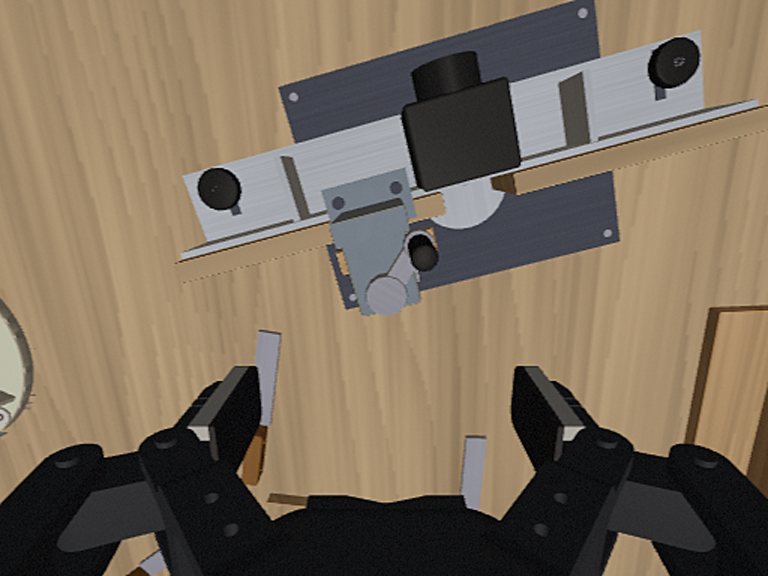

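Run:
```python
from h import *
s=r.sense();p=r.grab_frame("wrist");q=wristcam(p,s)
save("w1a",p["color"],(110,110,310,230),4)
save("w1b",p["color"],(330,60,512,180),4)
```

```text
(no output)
```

View pics/w1a.png

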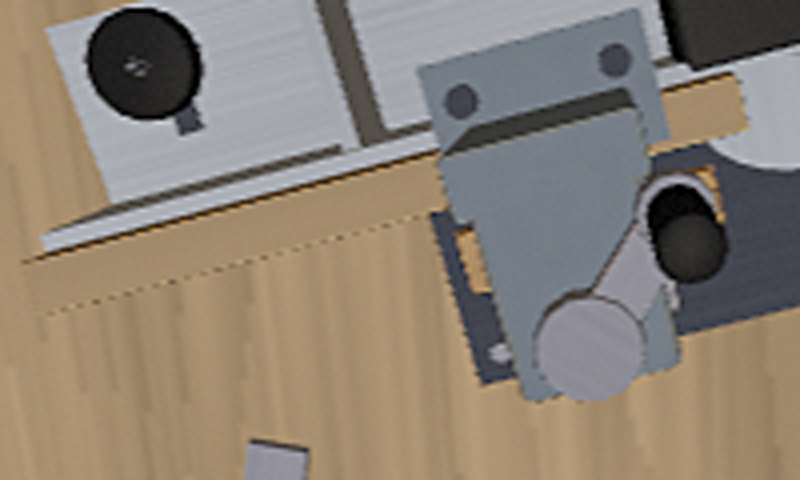

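View pics/w1b.png

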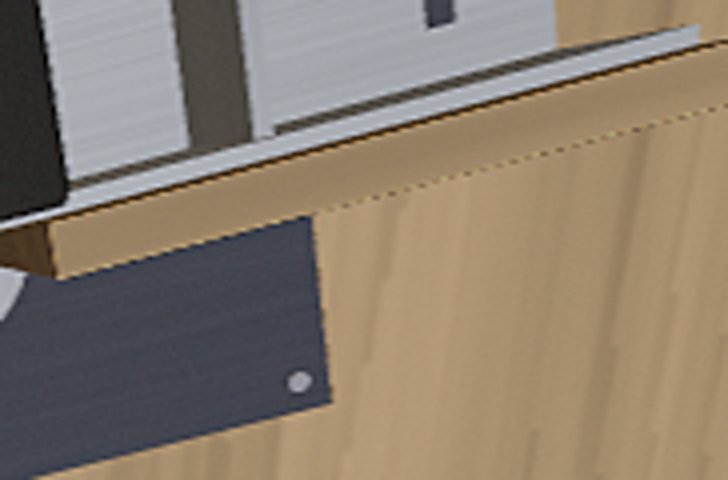

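Request:
play_rows([
  [[0,0,0],[-397,104,110],1],
  [[0,0,0],[-397,104,110],1],
  [[0,0,0],[-397,104,110],1],
  [[0,0,0],[-397,104,110],1],
  [[0,0,0],[-397,104,110],1],
  [[0,0,0],[-397,104,110],1],
  [[0,0,0],[-397,104,110],1],
  [[0,0,0],[-397,104,110],1],
  [[0,0,0],[-397,104,110],1],
  [[0,0,0],[-397,104,110],1],
  [[0,0,0],[-397,104,110],1],
])

```text
clock: 4.5
eef_pos: [627.6, -289.3, 200.0]
tcp_rot: [-3.141, -0.001, 1.532]
contact_force: [-0.5, 0.2, -0.4]
opening: 0.999
```

Run:
```python
from h import *
s=r.sense();p=r.grab_frame("wrist");q=wristcam(p,s);print(s["eef_pos"],s["tcp_rot"],s["clock"])
save("w2",p["color"],None,1.5)
for d in r.silhouettes(p,"gauge"):
    ys,xs=np.nonzero(d["mask"]); X=unproj(q,np.c_[xs,ys],3)[:,:2].astype(np.float32)
    c,wh,a=cv2.minAreaRect(X); print(d["conf"],d["location"],c,wh,a)
```

```text
[ 627.60740487 -289.25383342  199.96589816] [-3.14075394e+00 -8.97612204e-04  1.53182350e+00] 4.5
0.91 [260.1, 113.0] (632.071533203125, -235.91192626953125) (199.01878356933594, 25.441265106201172) 85.82080841064453
0.65 [10.8, 43.0] (369.1969909667969, -135.99459838867188) (87.38290405273438, 27.11874008178711) 73.80708312988281
```

View pics/w2.png

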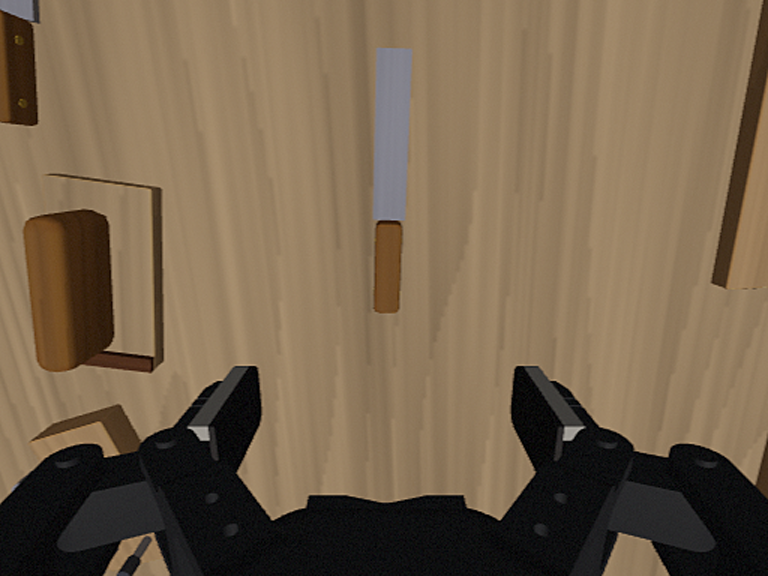

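Run:
```python
from h import *
s=r.sense();p=r.grab_frame("wrist");q=wristcam(p,s)
X=unproj(q,np.array([[376.5,48],[411.5,48],[373,220.5],[407,220.5]])/1.5,6);print(X.round(1))
H=unproj(q,np.array([[376,223],[402,223],[374,312],[399.5,312]])/1.5,30);print(H.round(1))
t=X[:2].mean(0);b=X[2:].mean(0);d=t-b;print("tip",t,"len",np.linalg.norm(d),"ang",np.degrees(np.arctan2(d[1],d[0])))
h=H[2:].mean(0);print("back",h,"tot",np.linalg.norm((t-h)[:2]),"ang",np.degrees(np.arctan2((t-h)[1],(t-h)[0])),"hmid",H.mean(0))
# fence from first pose
s1=dict(eef_pos=np.array([538.888,110.890,310.096]),tcp_rot=np.array([-3.1410595,-9.46e-5,1.532203]))
q1=wristcam(p,s1)
for z in(0,60,100):
  F=unproj(q1,[[110+45/4,110+315/4],[110+440/4,110+212/4],[345,129.5],[512,86.75]],z)
  v=F[3]-F[0];print(z,F.round(1).tolist(),"dir",np.degrees(np.arctan2(v[1],v[0])),np.degrees(np.arctan2(*(F[1]-F[0])[1::-1])),np.degrees(np.arctan2(*(F[3]-F[2])[1::-1])))
hub=unproj(q1,[110+591/4,110+346/4],184);print("hub",hub)
print("grip top",unproj(q1,[110+691/4,110+248/4],225))
```

```text
[[ 626.4 -136.2    6. ]
 [ 651.1 -137.2    6. ]
 [ 618.5 -257.     6. ]
 [ 645.2 -258.     6. ]]
[[ 621.4 -256.    30. ]
 [ 640.4 -256.7   30. ]
 [ 616.8 -324.8   30. ]
 [ 636.7 -325.5   30. ]]
tip [ 638.79515655 -136.70200922    6.        ] len 120.96647410357699 ang 86.70279224377597
back [ 626.76135377 -325.16544854   30.        ] tot 188.84724083628308 ang 86.34649901217571 hmid [ 628.83903052 -290.7411179    30.        ]
0 [[311.6, 67.8, 0.0], [478.0, 104.5, 0.0], [676.4, 149.5, 0.0], [922.1, 202.4, 0.0]] dir 12.429398122024656 12.415086593742302 12.140287271036371
60 [[342.0, 83.1, 60.0], [486.4, 114.9, 60.0], [658.5, 154.0, 60.0], [871.7, 199.9, 60.0]] dir 12.429398122024658 12.415086593742306 12.140287271036367
100 [[362.2, 93.3, 100.0], [492.0, 121.9, 100.0], [646.6, 157.0, 100.0], [838.1, 198.2, 100.0]] dir 12.429398122024656 12.415086593742302 12.140287271036367
hub [[538.48657377 101.62801141 184.        ]]
grip top [[560.13258334 134.20799453 225.        ]]
```

Gauge tip is at (639,-137) at 86.5°, origin at (629,-291). The measured lengths (121 and 189) match the given 120 and 190. The hub is at (538.5,101.6), the fence normal at 102.4°, and the grip 39 mm from the axis. These agree with the description, so I'll grasp now.

Run:
```python
from h import *
plan([629,-291.2,60],np.radians(86.5));plan([629,-291.2,9],np.radians(86.5))
```

```text
turn [0.03, -0.01, 1.37] shift [-2.8, 1.0, 141.0] rows>= 2.8
turn [0.03, -0.01, 1.37] shift [-2.8, 1.0, 192.0] rows>= 3.8
```

Request:
play_rows([
  [[0,0,1.3],[-2,1,50],1],
  [[0,0,1.3],[-2,1,90],1],
  [[0,0,1.3],[-2,1,125],1],
  [[0,0,1.3],[-2,1,155],1],
  [[0,0,1.3],[-2.5,1,175],1],
  [[0,0,1.3],[-2.5,1,185],1],
  [[0,0,1.3],[-2.5,1,190],1],
  [[0,0,1.3],[-2.5,1,191],1],
  [[0,0,1.3],[-2.5,1,191],0.1],
  [[0,0,1.3],[-2.5,1,191],0.1],
  [[0,0,1.3],[-2.5,1,191],0.1],
  [[0,0,1.3],[-2.5,1,191],0.1],
  [[0,0,1.3],[-2.5,1,191],0.1],
  [[0,0,1.3],[-2.5,1,191],0.1],
  [[0,0,1.3],[-2.5,1,191],0.1],
], newtons=30)

```text
clock: 6.15
eef_pos: [629.3, -291.1, 10.5]
tcp_rot: [3.14, 0.0, 1.511]
contact_force: [-0.8, -0.0, 5.2]
opening: 0.229
```

Run:
```python
from h import *
s=r.sense();p=r.grab_frame("wrist");print(s["eef_pos"],s["tcp_rot"],s["clock"],s["opening"],s["contact_force"])
save("w3",p["color"],None,1)
n=np.array([np.cos(np.radians(102.4)),np.sin(np.radians(102.4)),0]);sp=np.array([538.5,101.6,0])
plan(s["eef_pos"]+[0,0,12],np.radians(86.5));a=sp-195*n;print(a);a[2]=s["eef_pos"][2]+12;plan(a,np.radians(102.4))
```

```text
[ 629.32353218 -291.08282295   10.4545773 ] [3.14048258e+00 1.42893032e-04 1.51100523e+00] 6.15 0.22874942022317937 [-0.79308852 -0.00742687  5.18157596]
turn [0.07, 0.01, 0.07] shift [0.0, 0.0, -12.0] rows>= 0.2
[580.3733888  -88.85109428   0.        ]
turn [0.06, 0.02, -15.83] shift [198.9, -60.9, -12.1] rows>= 4.2
```

View pics/w3.png

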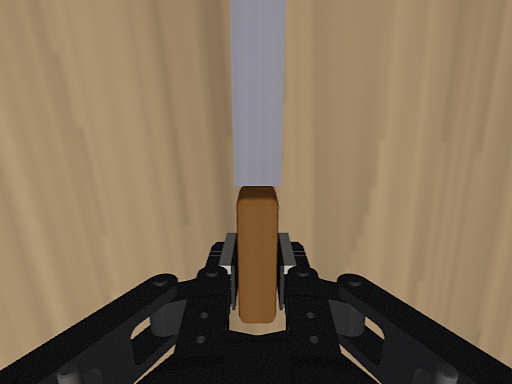

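Request:
play_rows([
  [[0,0,0],[0,0,-6],0.1],
  [[0,0,0],[0,0,-14],0.1],
  [[0,0,-4],[40,-12,-14],0.1],
  [[0,0,-8],[80,-24,-14],0.1],
  [[0,0,-12],[120,-37,-14],0.1],
  [[0,0,-16],[160,-49,-14],0.1],
  [[0,0,-16],[190,-58,-14],0.1],
  [[0,0,-16],[199,-61,-14],0.1],
  [[0,0,-16],[199,-61,-14],0.1],
  [[0,0,-16],[199,-61,-14],0.1],
])

```text
clock: 7.2
eef_pos: [581.0, -89.5, 24.7]
tcp_rot: [3.14, 0.001, 1.79]
contact_force: [0.3, -1.4, -2.7]
opening: 0.229
```

```bash
cat >> h.py <<'E'
n=np.array([np.cos(np.radians(102.4)),np.sin(np.radians(102.4)),0]);sp=np.array([538.5,101.6,0]);yv=np.array([-n[1],n[0],0])
E
python3 - <<'E'
from h import *
s=r.sense();p=r.grab_frame("wrist");print(s["eef_pos"],s["tcp_rot"],s["clock"],s["opening"],s["contact_force"])
save("w4",p["color"],None,1.5)
d=s["eef_pos"]-sp;print(d@n,d@yv)
q=wristcam(p,s)
hubpix=proj(q,sp+[0,0,184]);print(hubpix*1.5)
print("tip expected",proj(q,sp-40*n+[0,0,18])*1.5)
t=r.grab_frame("top");save("t4",t["color"],(150,80,400,230),3)
E
```

```text
[581.02894778 -89.53939933  24.72321391] [3.13965920e+00 1.10463223e-03 1.79034177e+00] 7.2 0.22938339699286137 [ 0.26608621 -1.39511234 -2.70770266]
-195.81302013580697 -0.4924628753758995
[[ 376.78194386 1245.47031807]]
tip expected [[ 388.12901789 -143.86727429]]
```

View pics/w4.png

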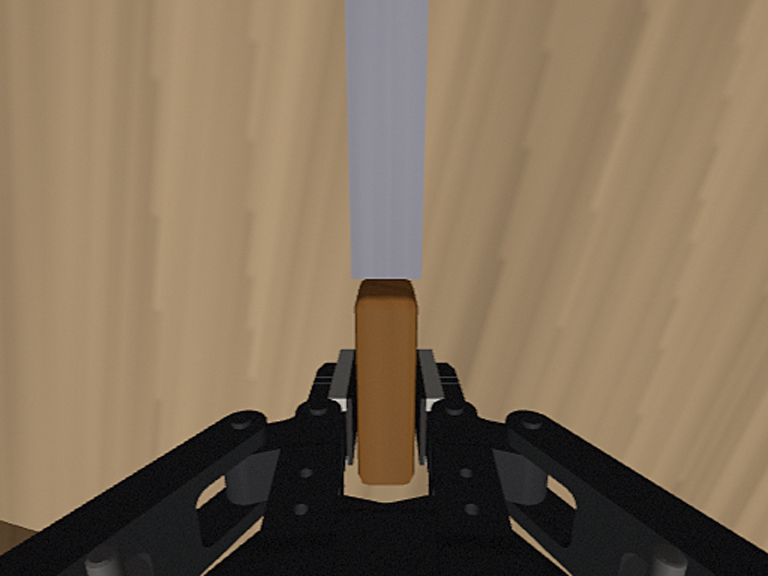

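View pics/t4.png

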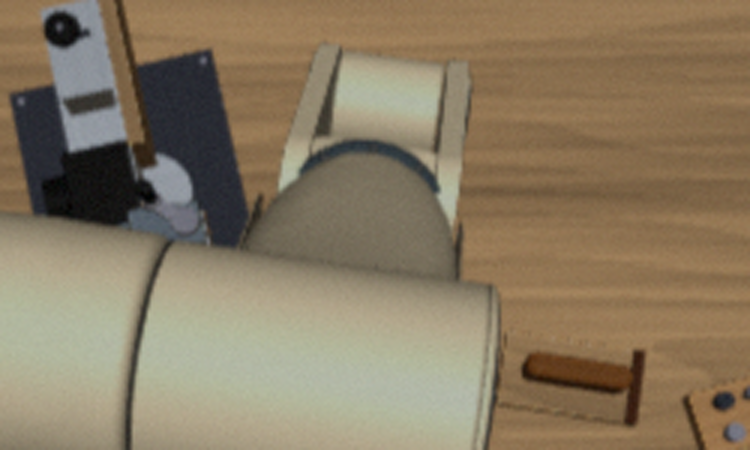

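Request:
play_rows([
  [[0,0,0],[0,0.5,7],0.1],
  [[0,0,0],[0,0.5,12],0.1],
  [[0,0,0],[0,0.5,14],0.1],
  [[0,0,0],[0,0.5,14],0.1],
  [[0,0,0],[0,0.5,14],0.35],
  [[0,0,0],[0,0.5,14],0.35],
  [[0,0,0],[0,0.5,14],0.35],
  [[0,0,0],[0,0.5,14],0.1],
  [[0,0,0],[0,0.5,14],0.1],
  [[0,0,0],[0,0.5,14],0.1],
  [[0,0,0],[0,0.5,14],0.1],
], newtons=25)

```text
clock: 8.4
eef_pos: [581.5, -89.9, 10.6]
tcp_rot: [3.14, 0.001, 1.789]
contact_force: [-0.6, -0.1, 0.7]
opening: 0.231
```

Run:
```python
from h import *
s=r.sense();print(s["eef_pos"],s["tcp_rot"],s["clock"],s["opening"],s["contact_force"])
d=s["eef_pos"]-sp;print(d@n,d@yv)
p=r.grab_frame("scene");save("s5",p["color"],(150,100,400,330),3.2)
print((proj(p,[sp-40*n+[0,0,6],sp+[0,0,184]])-[150,100])*3.2)
w=r.grab_frame("wrist");save("w5",w["color"]);q=wristcam(w,s)
# origin check: handle front edge at +35 from origin
print(proj(q,[s["eef_pos"]*[1,1,0]+35*n+[0,0,30],s["eef_pos"]*[1,1,0]-35*n+[0,0,30]]))
```

```text
[581.52240904 -89.93474237  10.55477485] [3.13973512e+00 1.00117995e-03 1.78922722e+00] 8.4 0.2305394982048952 [-0.63367873 -0.05423815  0.73824962]
-196.30510429356897 -0.8895186936740558
[[445.33369734 555.36917553]
 [509.35234317 404.9675341 ]]
[[258.80472857 196.6498515 ]
 [258.2754149  323.94936303]]
```

View pics/s5.png

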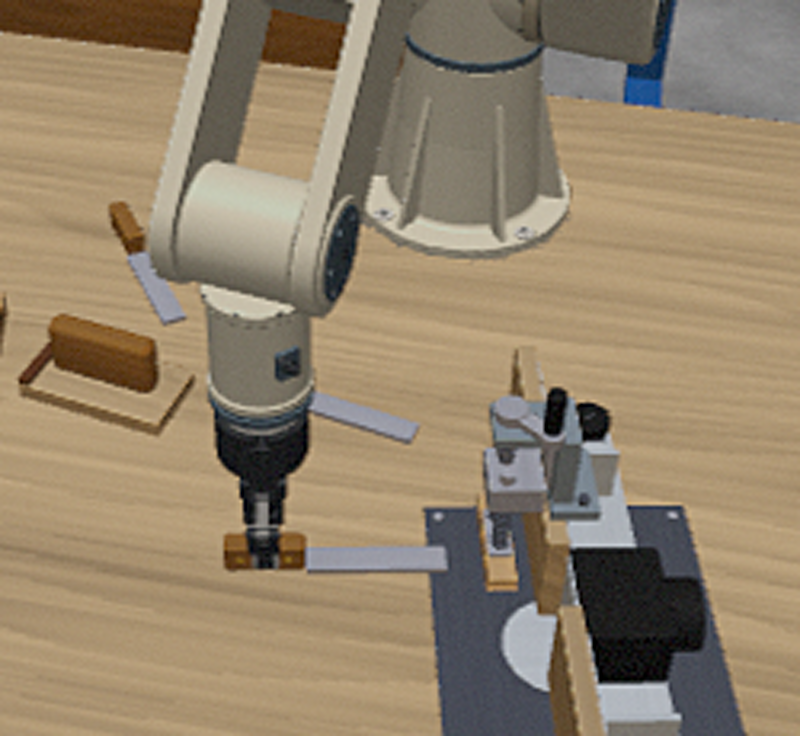

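View pics/w5.png

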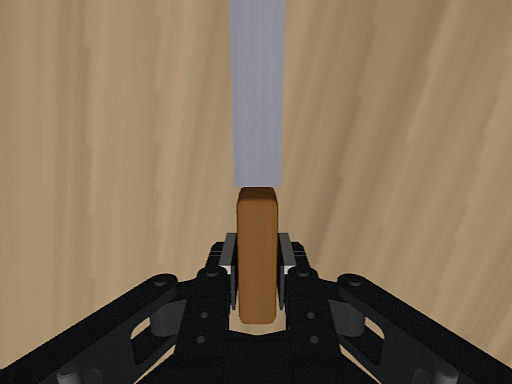

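Request:
play_rows([
  [[0,0,0],[8,0,0],0.1],
  [[0,0,0],[16,0,0],0.1],
  [[0,0,0],[24,0,0],0.1],
  [[0,0,0],[32,0,0],0.1],
  [[0,0,0],[40,0,0],0.1],
  [[0,0,0],[45,0,0],0.1],
  [[0,0,0],[50,0,0],0.1],
  [[0,0,0],[55,0,0],0.1],
  [[0,0,0],[59,0,0],0.1],
  [[0,0,0],[62,0,0],0.1],
  [[0,0,0],[64,0,0],0.1],
  [[0,0,0],[65,0,0],0.1],
  [[0,0,0],[65,0,0],0.1],
  [[0,0,0],[65,0,0],0.1],
])

```text
clock: 9.9
eef_pos: [567.5, -26.3, 10.5]
tcp_rot: [3.14, 0.001, 1.789]
contact_force: [0.2, 0.8, 2.7]
opening: 0.226
```

Run:
```python
from h import *
s=r.sense();print(s["eef_pos"],s["tcp_rot"],s["clock"],s["opening"],s["contact_force"])
d=s["eef_pos"]-sp;print(d@n,d@yv)
p=r.grab_frame("scene");save("s6",p["color"],(250,170,370,320),5)
print((proj(p,[sp+[0,0,12],sp+25*n+[0,0,6],sp-12*n+49*yv+[0,0,12],sp-12*n-49*yv+[0,0,12],sp-60*n+[0,0,6]])-[250,170])*5)
```

```text
[567.46349294 -26.34776437  10.54144661] [3.13965901e+00 6.96383724e-04 1.78895775e+00] 9.9 0.22586151338615962 [0.19000774 0.82943888 2.66046598]
-131.1825196718188 -0.8129355933461291
[[269.14530715 510.03446651]
 [313.5185097  516.92379533]
 [239.44033202 443.3649519 ]
 [255.77164557 581.26067218]
 [159.55134003 518.02347852]]
```

View pics/s6.png

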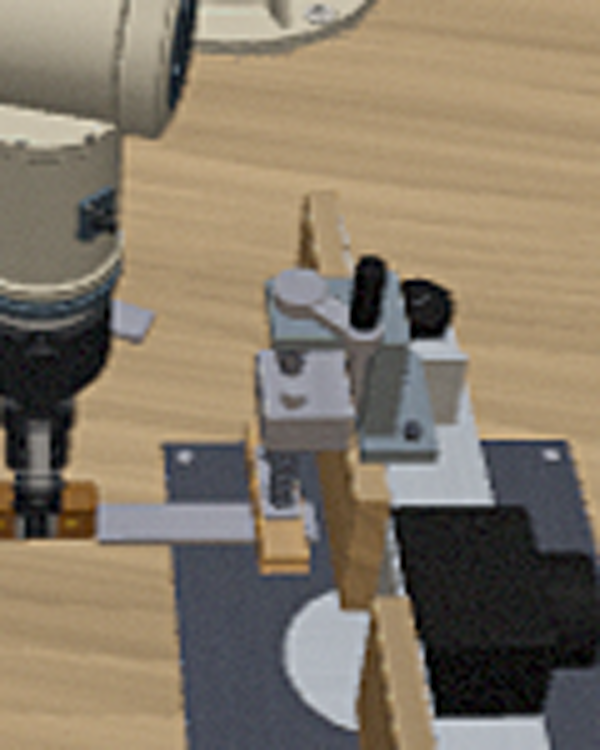

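Blade is under the shoe, with its tip just beyond it at (316,525) in the crop. TCP x puts the tip at about +24 mm, and the forces are negligible. I'll firm up the grip and lift the blade gently to feel for the sole, which measures the starting gap.

Request:
play_rows([
  [[0,0,0],[0,0,0],0.1],
  [[0,0,0],[0,0,0],0.1],
  [[0,0,0],[0,0,0],0.1],
], newtons=110)

```text
clock: 10.25
eef_pos: [567.7, -26.4, 10.9]
tcp_rot: [3.139, 0.001, 1.789]
contact_force: [-1.5, 0.3, 5.2]
opening: 0.205
```

Request:
play_rows([
  [[0,0,0],[0,0,-0.6],0.1],
  [[0,0,0],[0,0,-1],0.1],
  [[0,0,0],[0,0,-1],0.1],
])

```text
clock: 10.55
eef_pos: [567.2, -26.4, 11.5]
tcp_rot: [3.14, 0.0, 1.789]
contact_force: [-1.1, 0.2, -2.5]
opening: 0.204
```

Request:
play_rows([
  [[0,0,0],[0,0,-0.5],0.1],
  [[0,0,0],[0,0,-0.5],0.1],
])

```text
clock: 10.75
eef_pos: [567.0, -26.4, 11.9]
tcp_rot: [3.141, 0.0, 1.789]
contact_force: [-0.6, 0.2, -2.5]
opening: 0.205
```

Request:
play_rows([
  [[0,0,0],[0,0,-0.6],0.1],
  [[0,0,0],[0,0,-0.6],0.1],
])

```text
clock: 10.95
eef_pos: [567.0, -26.4, 12.5]
tcp_rot: [3.141, 0.0, 1.789]
contact_force: [0.3, -1.4, -1.9]
opening: 0.209
```

Request:
play_rows([
  [[0,0,0],[0,0,-0.6],0.1],
  [[0,0,0],[0,0,-0.6],0.1],
])

```text
clock: 11.15
eef_pos: [567.0, -26.4, 13.2]
tcp_rot: [3.14, 0.0, 1.789]
contact_force: [-0.1, 0.0, -2.8]
opening: 0.207
```

Request:
play_rows([
  [[0,0,0],[0,0,-0.6],0.1],
  [[0,0,0],[0,0,-0.6],0.1],
])

```text
clock: 11.35
eef_pos: [567.1, -26.3, 13.9]
tcp_rot: [3.14, 0.0, 1.789]
contact_force: [-0.5, 0.1, -1.7]
opening: 0.203
```

Request:
play_rows([
  [[0,0,0],[0,0,-0.6],0.1],
  [[0,0,0],[0,0,-0.6],0.1],
])

```text
clock: 11.55
eef_pos: [567.2, -26.4, 14.6]
tcp_rot: [3.14, 0.0, 1.789]
contact_force: [0.2, -0.2, -2.6]
opening: 0.203
```

Request:
play_rows([
  [[0,0,0],[0,0,-0.6],0.1],
  [[0,0,0],[0,0,-0.6],0.1],
])

```text
clock: 11.75
eef_pos: [567.3, -26.4, 15.2]
tcp_rot: [3.14, 0.0, 1.789]
contact_force: [0.4, 0.1, -3.1]
opening: 0.203
```

Request:
play_rows([
  [[0,0,0],[0,0,-0.6],0.1],
  [[0,0,0],[0,0,-0.6],0.1],
])

```text
clock: 11.95
eef_pos: [567.3, -26.4, 15.9]
tcp_rot: [3.14, 0.001, 1.789]
contact_force: [-0.1, 0.4, -2.4]
opening: 0.207
```

Request:
play_rows([
  [[0,0,0],[0,0,-0.5],0.1],
  [[0,0,0],[0,0,-0.5],0.1],
])

```text
clock: 12.15
eef_pos: [567.3, -26.4, 16.5]
tcp_rot: [3.14, 0.001, 1.789]
contact_force: [-0.0, 0.8, -3.2]
opening: 0.206
```

Request:
play_rows([
  [[0,0,0],[0,0,-0.5],0.1],
  [[0,0,0],[0,0,-0.5],0.1],
])

```text
clock: 12.35
eef_pos: [567.3, -26.3, 16.9]
tcp_rot: [3.14, 0.0, 1.789]
contact_force: [1.0, 0.4, -3.3]
opening: 0.203
```

Run:
```python
from h import *
s=r.sense();print(s["eef_pos"],s["clock"],s["contact_force"],s["wrist_torque"])
p=r.grab_frame("wrist");save("w7",p["color"])
p=r.grab_frame("scene");save("s7",p["color"],(270,230,370,320),6)
```

```text
[567.26290519 -26.33071306  16.92726697] 12.35 [ 1.00474027  0.43941884 -3.32862696] [-0.16842566 -0.0826405  -0.06536845]
```

View pics/w7.png

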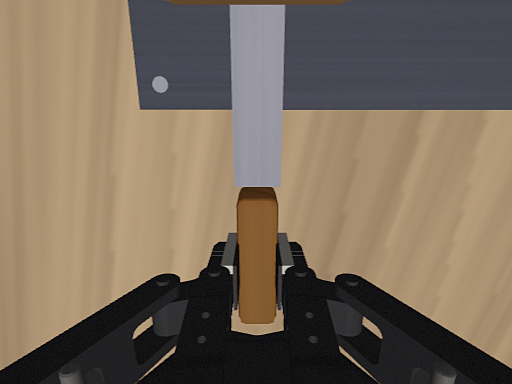

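View pics/s7.png

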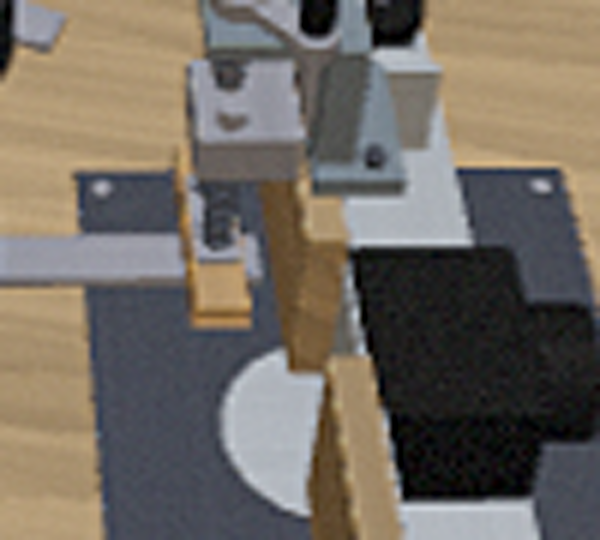

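Request:
play_rows([
  [[0,0,0],[0,0,-0.5],0.1],
  [[0,0,0],[0,0,-0.5],0.1],
])

```text
clock: 12.65
eef_pos: [567.2, -26.3, 17.3]
tcp_rot: [3.14, 0.0, 1.789]
contact_force: [0.4, 0.3, -4.2]
opening: 0.206
```

Request:
play_rows([
  [[0,0,0],[0,0,-0.5],0.1],
  [[0,0,0],[0,0,-0.5],0.1],
])

```text
clock: 12.85
eef_pos: [567.2, -26.3, 17.7]
tcp_rot: [3.14, 0.0, 1.789]
contact_force: [0.7, 0.4, -6.0]
opening: 0.204
```

Run:
```python
from h import *
s=r.sense();print(s["eef_pos"],s["clock"],s["contact_force"],s["wrist_torque"])
p=r.grab_frame("wrist");save("w8",p["color"],(130,0,400,60),3)
```

```text
[567.15393278 -26.27181651  17.74128616] 12.85 [ 0.72113635  0.39082709 -6.04310205] [-0.34551845 -0.23119438 -0.12367048]
```

View pics/w8.png

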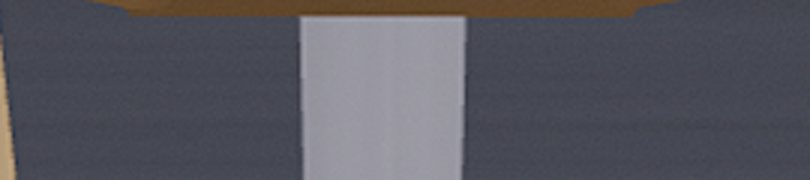

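Contact with the sole begins at TCP z ≈ 16.7 (force falls from −2.5 to −6 N), against bench rest at ≈ 11.1. That gives a gap of about 5.5 ± 0.5 mm. I'll lower the blade again and let go.

Request:
play_rows([
  [[0,0,0],[0,0,2],0.1],
  [[0,0,0],[0,0,4],0.1],
  [[0,0,0],[0,0,6],0.1],
  [[0,0,0],[0,0,6.8],0.1],
  [[0,0,0],[0,0,6.8],0.1],
  [[0,0,0],[0,0,6.8],0.45],
  [[0,0,0],[0,0,6.8],0.45],
  [[0,0,0],[0,0,6.8],0.45],
  [[0,0,0],[0,0,6.8],0.45],
  [[0,0,0],[0,0,0],0.6],
  [[0,0,0],[0,0,-30],0.6],
  [[0,0,0],[0,0,-60],0.6],
  [[0,0,0],[0,0,-60],0.6],
], newtons=30)

```text
clock: 14.2
eef_pos: [569.8, -26.4, 81.8]
tcp_rot: [3.134, 0.002, 1.789]
contact_force: [0.4, -0.2, -0.2]
opening: 0.596
```

Run:
```python
from h import *
s=r.sense();print(s["eef_pos"],s["clock"],s["contact_force"],s["opening"])
p=r.grab_frame("wrist");save("w9",p["color"],None,1.5);q=wristcam(p,s)
c=sp-131*n
for lab,X in(("handle top corners",[c+35*n+10*yv+[0,0,30],c+35*n-10*yv+[0,0,30],c-35*n+10*yv+[0,0,30],c-35*n-10*yv+[0,0,30]]),("sole front ends",[sp-12*n+38*yv+[0,0,11.5],sp-12*n-38*yv+[0,0,11.5]])):
    print(lab,(proj(q,X)*1.5).round(1).tolist())
```

```text
[569.78513031 -26.39377807  81.81805283] 14.2 [ 0.43134241 -0.24494267 -0.18192758] 0.5962842340479767
handle top corners [[358.2, 248.5], [401.4, 248.5], [360.5, 384.0], [399.7, 384.0]]
sole front ends [[294.6, 55.0], [464.5, 55.6]]
```

View pics/w9.png

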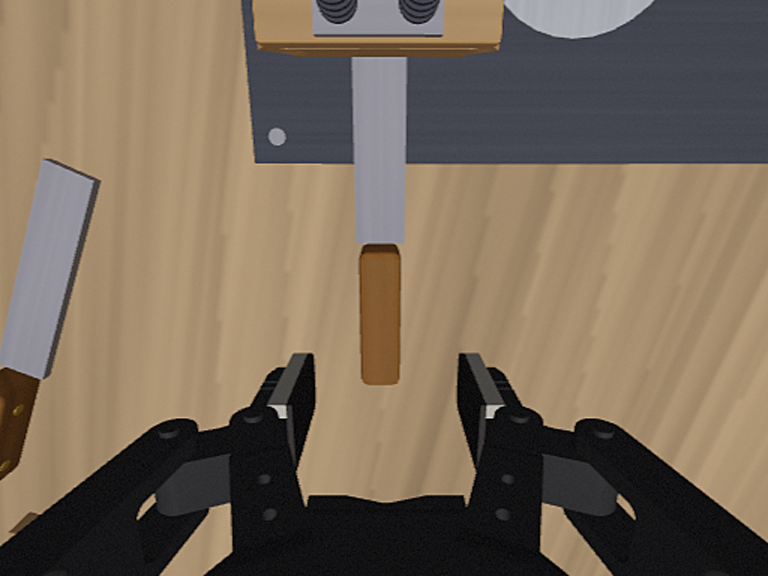

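Run:
```python
from h import *
s=r.sense();g=[560.2,134.8]
for z in(270,198): plan(g+[z],1.789)
R0=Ro.from_euler('xyz',[np.pi,0,1.789]);print(R0.as_matrix().round(3))
```

```text
turn [0.33, 0.09, -0.01] shift [158.9, 27.6, -190.0] rows>= 5.0
turn [0.33, 0.09, -0.01] shift [159.0, 27.2, -118.0] rows>= 4.0
[[-0.216  0.976  0.   ]
 [ 0.976  0.216  0.   ]
 [ 0.     0.    -1.   ]]
```

Request:
play_rows([
  [[0.3,0,0],[0,0,-50],1],
  [[0.3,0,0],[0,0,-100],1],
  [[0.3,0,0],[0,0,-150],1],
  [[0.3,0,0],[20,4,-190],1],
  [[0.3,0,0],[65,14,-195],1],
  [[0.3,0,0],[110,22,-195],1],
  [[0.3,0,0],[145,27,-195],1],
  [[0.3,0,0],[159,27.5,-195],1],
  [[0.3,0,0],[159,27.5,-195],1],
  [[0.3,0,0],[159,27.5,-195],1],
])

```text
clock: 15.25
eef_pos: [559.8, 134.2, 274.3]
tcp_rot: [-3.141, 0.002, 1.789]
contact_force: [0.7, -0.2, -0.1]
opening: 1.0
```

Run:
```python
from h import *
s=r.sense();print(s["eef_pos"],s["clock"],s["contact_force"],s["tcp_rot"])
p=r.grab_frame("wrist");save("w10",p["color"],None,1.5);q=wristcam(p,s)
print(proj(q,[[560.2,134.8,225],[560.2,134.8,185],[538.5,101.6,184]])*1.5)
plan([560.2,134.8,198],1.789)
```

```text
[559.76629549 134.21908723 274.34016168] 15.25 [ 0.7292717  -0.24815604 -0.11017604] [-3.14085139e+00  2.21693640e-03  1.78934094e+00]
[[388.32949044 321.81716687]
 [388.0009894  297.08614749]
 [339.96514892 341.23781776]]
turn [-0.03, 0.13, -0.03] shift [1.1, 0.5, 76.5] rows>= 1.5
```

View pics/w10.png

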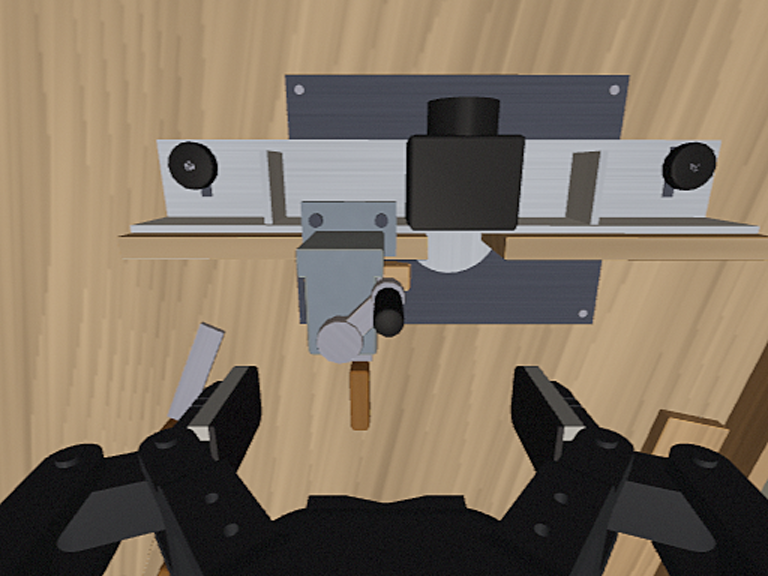

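Request:
play_rows([
  [[0,0.1,0],[1,0.5,30],1],
  [[0,0.1,0],[1,0.5,55],1],
  [[0,0.1,0],[1,0.5,72],1],
  [[0,0.1,0],[1,0.5,76],1],
  [[0,0.1,0],[1,0.5,76],0.1],
  [[0,0.1,0],[1,0.5,76],0.1],
  [[0,0.1,0],[1,0.5,76],0.1],
  [[0,0.1,0],[1,0.5,76],0.1],
  [[0,0.1,0],[1,0.5,76],0.1],
  [[0,0.1,0],[1,0.5,76],0.1],
], newtons=25)

```text
clock: 16.3
eef_pos: [560.6, 134.9, 199.2]
tcp_rot: [3.141, 0.0, 1.789]
contact_force: [0.1, 0.6, 3.8]
opening: 0.176
```

```bash
cat > crank.py <<'E'
from h import *
import sys
tot=float(sys.argv[1]);N=int(sys.argv[2]);R=float(sys.argv[3]) if len(sys.argv)>3 else 40.
s=r.sense();print(s["eef_pos"],s["clock"],s["contact_force"],s["opening"],s["tcp_rot"])
d=(s["eef_pos"]-sp)[:2];a0=np.arctan2(d[1],d[0]);print("radius",np.hypot(*d),"ang",np.degrees(a0))
R0=Ro.from_euler('xyz',s["tcp_rot"])
for i in range(1,N+1):
    a=a0-np.radians(tot*i/N);X=sp[:2]+R*np.array([np.cos(a),np.sin(a)])
    v=R0.inv().apply(np.r_[X-s["eef_pos"][:2],0]);print("[[0,0,0],[%.1f,%.1f,0],0.1],"%(v[0],v[1]),end="")
print()
E
python3 crank.py 223 19
```

```text
[560.64581212 134.93816252 199.18857907] 16.3 [0.12171138 0.56722816 3.78557146] 0.17557375487898955 [3.14081167e+00 3.41621605e-04 1.78860968e+00]
radius 40.02336910298947 ang 56.404781546020935
[[0,0,0],[-6.5,5.0,0],0.1],[[0,0,0],[-13.8,8.7,0],0.1],[[0,0,0],[-21.7,10.7,0],0.1],[[0,0,0],[-29.9,11.1,0],0.1],[[0,0,0],[-38.0,9.9,0],0.1],[[0,0,0],[-45.6,7.0,0],0.1],[[0,0,0],[-52.5,2.6,0],0.1],[[0,0,0],[-58.4,-3.1,0],0.1],[[0,0,0],[-63.0,-9.9,0],0.1],[[0,0,0],[-66.1,-17.4,0],0.1],[[0,0,0],[-67.6,-25.5,0],0.1],[[0,0,0],[-67.5,-33.6,0],0.1],[[0,0,0],[-65.7,-41.6,0],0.1],[[0,0,0],[-62.3,-49.1,0],0.1],[[0,0,0],[-57.4,-55.7,0],0.1],[[0,0,0],[-51.4,-61.1,0],0.1],[[0,0,0],[-44.3,-65.3,0],0.1],[[0,0,0],[-36.5,-67.9,0],0.1],[[0,0,0],[-28.4,-68.8,0],0.1],
```

Request:
play_rows([
  [[0,0,0],[-6.5,5,0],0.1],
  [[0,0,0],[-13.8,8.7,0],0.1],
  [[0,0,0],[-21.7,10.7,0],0.1],
  [[0,0,0],[-29.9,11.1,0],0.1],
  [[0,0,0],[-38,9.9,0],0.1],
  [[0,0,0],[-45.6,7,0],0.1],
  [[0,0,0],[-52.5,2.6,0],0.1],
  [[0,0,0],[-58.4,-3.1,0],0.1],
  [[0,0,0],[-63,-9.9,0],0.1],
  [[0,0,0],[-66.1,-17.4,0],0.1],
  [[0,0,0],[-67.6,-25.5,0],0.1],
  [[0,0,0],[-67.5,-33.6,0],0.1],
  [[0,0,0],[-65.7,-41.6,0],0.1],
  [[0,0,0],[-62.3,-49.1,0],0.1],
  [[0,0,0],[-57.4,-55.7,0],0.1],
  [[0,0,0],[-51.4,-61.1,0],0.1],
  [[0,0,0],[-44.3,-65.3,0],0.1],
  [[0,0,0],[-36.5,-67.9,0],0.1],
  [[0,0,0],[-28.4,-68.8,0],0.1],
  [[0,0,0],[-28.4,-68.8,0],0.1],
])

```text
clock: 18.3
eef_pos: [499.4, 93.5, 199.2]
tcp_rot: [3.141, -0.0, 1.789]
contact_force: [1.7, 2.6, 1.3]
opening: 0.175
```

```bash
python3 crank.py 140 12
python3 - <<'E'
from h import *
p=r.grab_frame("wrist");save("w11",p["color"])
p=r.grab_frame("scene");save("s11",p["color"],(250,150,400,320),4)
E
```

```text
[499.41931893  93.48479456 199.22977871] 18.3 [1.6842355  2.62651891 1.28820382] 0.17462377364219595 [ 3.14066191e+00 -8.85631850e-05  1.78945621e+00]
radius 39.91436072354056 ang -168.26909628813647
[[0,0,0],[8.1,0.9,0],0.1],[[0,0,0],[15.8,3.4,0],0.1],[[0,0,0],[22.8,7.5,0],0.1],[[0,0,0],[28.9,12.9,0],0.1],[[0,0,0],[33.8,19.4,0],0.1],[[0,0,0],[37.2,26.8,0],0.1],[[0,0,0],[39.1,34.7,0],0.1],[[0,0,0],[39.3,42.8,0],0.1],[[0,0,0],[37.9,50.8,0],0.1],[[0,0,0],[34.9,58.4,0],0.1],[[0,0,0],[30.5,65.2,0],0.1],[[0,0,0],[24.7,70.9,0],0.1],
```

View pics/w11.png

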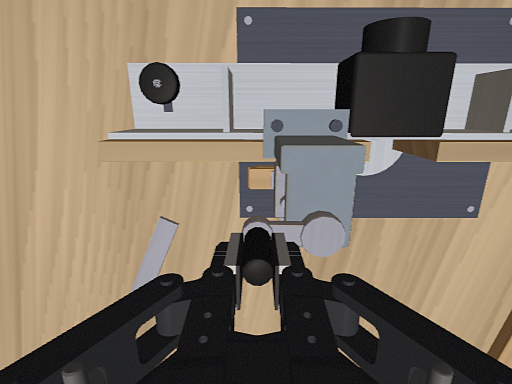

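View pics/s11.png

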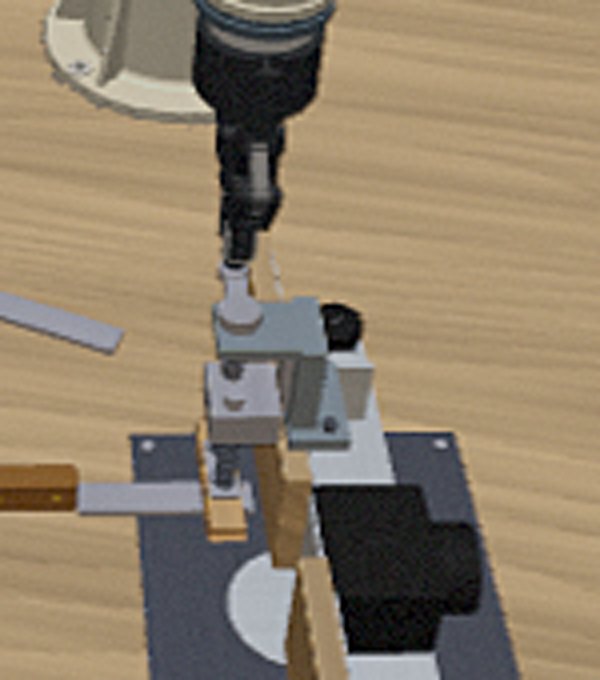

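```bash
python3 crank.py 220 19
```

```text
[499.53960012  92.86035166 199.20801985] 18.4 [2.22515617 1.56729319 2.57896413] 0.17871871041140533 [ 3.14100534e+00 -1.63419001e-05  1.78924537e+00]
radius 39.928613946545774 ang -167.35663363833075
[[0,0,0],[8.0,0.7,0],0.1],[[0,0,0],[15.7,3.1,0],0.1],[[0,0,0],[22.8,7.0,0],0.1],[[0,0,0],[29.0,12.2,0],0.1],[[0,0,0],[33.9,18.6,0],0.1],[[0,0,0],[37.5,25.8,0],0.1],[[0,0,0],[39.6,33.6,0],0.1],[[0,0,0],[40.1,41.7,0],0.1],[[0,0,0],[38.9,49.7,0],0.1],[[0,0,0],[36.1,57.3,0],0.1],[[0,0,0],[31.9,64.1,0],0.1],[[0,0,0],[26.4,70.0,0],0.1],[[0,0,0],[19.8,74.7,0],0.1],[[0,0,0],[12.5,78.0,0],0.1],[[0,0,0],[4.6,79.7,0],0.1],[[0,0,0],[-3.5,79.8,0],0.1],[[0,0,0],[-11.4,78.2,0],0.1],[[0,0,0],[-18.9,75.1,0],0.1],[[0,0,0],[-25.6,70.6,0],0.1],
```

Request:
play_rows([
  [[0,0,0],[8,0.7,0],0.1],
  [[0,0,0],[15.7,3.1,0],0.1],
  [[0,0,0],[22.8,7,0],0.1],
  [[0,0,0],[29,12.2,0],0.1],
  [[0,0,0],[33.9,18.6,0],0.1],
  [[0,0,0],[37.5,25.8,0],0.1],
  [[0,0,0],[39.6,33.6,0],0.1],
  [[0,0,0],[40.1,41.7,0],0.1],
  [[0,0,0],[38.9,49.7,0],0.1],
  [[0,0,0],[36.1,57.3,0],0.1],
  [[0,0,0],[31.9,64.1,0],0.1],
  [[0,0,0],[26.4,70,0],0.1],
  [[0,0,0],[19.8,74.7,0],0.1],
  [[0,0,0],[12.5,78,0],0.1],
  [[0,0,0],[4.6,79.7,0],0.1],
  [[0,0,0],[-3.5,79.8,0],0.1],
  [[0,0,0],[-11.4,78.2,0],0.1],
  [[0,0,0],[-18.9,75.1,0],0.1],
  [[0,0,0],[-25.6,70.6,0],0.1],
  [[0,0,0],[-25.6,70.6,0],0.1],
])

```text
clock: 20.4
eef_pos: [573.5, 81.9, 199.2]
tcp_rot: [3.142, 0.001, 1.789]
contact_force: [-0.2, -1.6, 2.6]
opening: 0.178
```

```bash
python3 crank.py 10 1
```

```text
[573.48427994  81.8913032  199.23081938] 20.4 [-0.15285263 -1.60610251  2.60760389] 0.17795840896442086 [3.14150611e+00 7.32654833e-04 1.78856701e+00]
radius 40.15386124109036 ang -29.39511215717072
[[0,0,0],[-4.7,-5.2,0],0.1],
```

Request:
play_rows([
  [[0,0,0],[0,0,0],0.6],
  [[0,0,0],[0,0,0],0.6],
  [[0,0,0],[0,0,0],0.6],
  [[0,0,0],[0,0,-20],0.6],
  [[0,0,0],[0,0,-50],0.6],
  [[0,0,0],[-20,10,-60],0.6],
  [[0,0,0],[-60,16,-60],0.6],
  [[0,0,0],[-60,16,-60],0.6],
])

```text
clock: 21.2
eef_pos: [603.6, 23.9, 259.7]
tcp_rot: [3.14, 0.002, 1.787]
contact_force: [-0.2, 0.6, -0.5]
opening: 0.599
```

Run:
```python
from h import *
s=r.sense();print(s["eef_pos"],s["clock"],s["contact_force"],s["tcp_rot"])
p=r.grab_frame("wrist");save("w12",p["color"],None,1.5);q=wristcam(p,s)
p=r.grab_frame("scene");save("s12",p["color"],(270,230,370,320),6)
for z in(70,11.5):plan(sp-131*n+[0,0,z],1.789)
```

```text
[603.56692351  23.9494445  259.67012849] 21.2 [-0.24983737  0.55499678 -0.5477786 ] [3.14023228e+00 2.43255463e-03 1.78698183e+00]
turn [-0.04, 0.02, -0.11] shift [-43.9, -45.7, 188.9] rows>= 4.0
turn [-0.04, 0.02, -0.11] shift [-43.9, -45.7, 247.4] rows>= 5.1
```

View pics/w12.png

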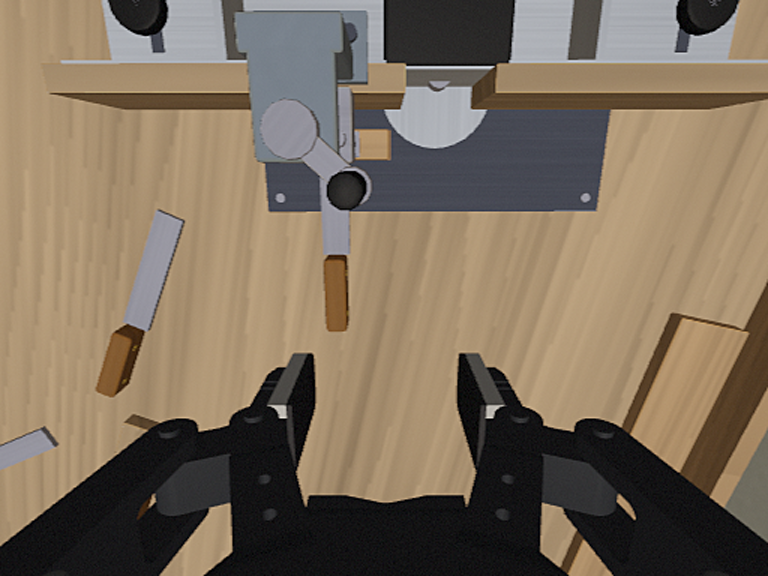

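View pics/s12.png

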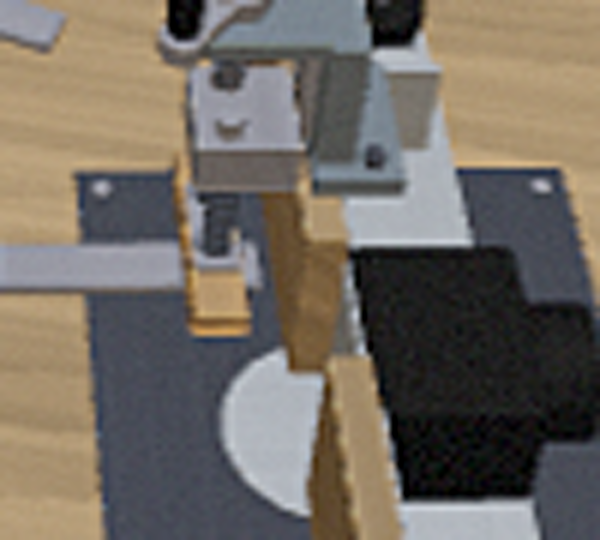

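Request:
play_rows([
  [[0,0,0],[-30,-25,0],0.6],
  [[0,0,0],[-56,-45,10],0.6],
  [[0,0,0],[-56,-45.7,60],0.6],
  [[0,0,0],[-56,-45.7,110],0.6],
  [[0,0,0],[-56,-45.7,160],0.6],
  [[0,0,0],[-56,-45.7,200],0.6],
  [[0,0,0],[-56,-45.7,230],0.6],
  [[0,0,0],[-56,-45.7,242],0.6],
  [[0,0,0],[-56,-45.7,247],0.6],
  [[0,0,0],[-56,-45.7,247],0.6],
  [[0,0,0],[-56,-45.7,247],0.1],
  [[0,0,0],[-56,-45.7,247],0.1],
  [[0,0,0],[-56,-45.7,247],0.1],
  [[0,0,0],[-56,-45.7,247],0.1],
  [[0,0,0],[-56,-45.7,247],0.1],
], newtons=40)

```text
clock: 22.8
eef_pos: [570.2, -38.2, 13.5]
tcp_rot: [3.14, 0.001, 1.787]
contact_force: [-1.1, 1.3, 5.5]
opening: 0.22
```

Run:
```python
from h import *
s=r.sense();print(s["eef_pos"],s["clock"],s["opening"],s["tcp_rot"])
F=s["contact_force"];print(F@n,F@yv,F[2],s["wrist_torque"],(s["eef_pos"]-sp)@n,(s["eef_pos"]-sp)@yv)
p=r.grab_frame("wrist");save("w13",p["color"])
```

```text
[570.23243443 -38.23680386  13.51294723] 22.8 0.22045347559335848 [3.13986852e+00 9.80891785e-04 1.78722938e+00]
1.4852380642665657 0.7889618279524659 5.454322048119721 [0.07104063 0.16192218 0.09879207] -143.38880451439758 -0.9642872019460782
```

View pics/w13.png

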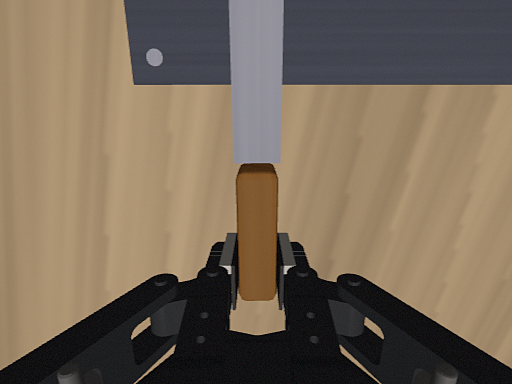

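Request:
play_rows([
  [[0,0,0],[0,0,-1],0.1],
  [[0,0,0],[-1,0,-1],0.1],
  [[0,0,0],[-2,0,-1],0.1],
  [[0,0,0],[-3,0,-1],0.1],
])

```text
clock: 23.25
eef_pos: [570.0, -40.2, 14.4]
tcp_rot: [3.141, -0.001, 1.787]
contact_force: [-0.8, 8.0, -4.8]
opening: 0.225
```

```bash
cat > f.py <<'E'
from h import *
s=r.sense();F=s["contact_force"];print(s["clock"],"Fn %.2f Fy %.2f Fz %.2f"%(F@n,F@yv,F[2]),s["wrist_torque"].round(2),"x %.2f y %.2f"%((s["eef_pos"]-sp)@n,(s["eef_pos"]-sp)@yv),s["eef_pos"][2])
E
python3 f.py
```

```text
23.25 Fn 7.98 Fy -0.89 Fz -4.77 [ 1.05  0.17 -0.06] x -145.29 y -0.30 14.37079095581427
```

Request:
play_rows([
  [[0,0,0],[-1.5,0,0],0.1],
])

```text
clock: 23.35
eef_pos: [569.6, -40.8, 14.2]
tcp_rot: [-3.141, -0.002, 1.786]
contact_force: [-0.3, 7.2, -4.8]
opening: 0.22
```

```bash
python3 f.py
```

```text
23.35 Fn 7.09 Fy -1.25 Fz -4.84 [ 0.99 -0.09 -0.21] x -145.73 y 0.16 14.18803258703175
```

Request:
play_rows([
  [[0,0,0],[-1,0,0.7],0.1],
  [[0,0,0],[-2,0,0.7],0.1],
  [[0,0,0],[-3,0,0.7],0.1],
])

```text
clock: 23.65
eef_pos: [569.9, -42.7, 13.6]
tcp_rot: [-3.141, -0.004, 1.785]
contact_force: [-1.0, 8.1, -2.1]
opening: 0.224
```

```bash
python3 f.py
```

```text
23.65 Fn 8.13 Fy -0.79 Fz -2.06 [ 1.2   0.02 -0.1 ] x -147.63 y 0.33 13.578399527381803
```

Request:
play_rows([
  [[0,0,0],[-5,0,0],0.1],
  [[0,0,0],[-11,0,0],0.1],
  [[0,0,0],[-17,0,0],0.1],
  [[0,0,0],[-23,0,0],0.1],
  [[0,0,0],[-29,0,0],0.1],
  [[0,0,0],[-35,0,0],0.1],
  [[0,0,0],[-42,0,0],0.1],
  [[0,0,0],[-50,0,0],0.1],
  [[0,0,0],[-58,0,0],0.1],
  [[0,0,0],[-66,0,0],0.1],
  [[0,0,0],[-74,0,0],0.1],
  [[0,0,0],[-82,0,0],0.1],
  [[0,0,0],[-90,0,0],0.1],
  [[0,0,0],[-95,0,0],0.1],
  [[0,0,0],[-95,0,0],0.1],
  [[0,0,0],[-95,0,0],0.1],
])

```text
clock: 25.25
eef_pos: [590.6, -136.6, 13.6]
tcp_rot: [3.141, -0.002, 1.785]
contact_force: [0.5, -4.0, 4.4]
opening: 0.223
```

```bash
python3 f.py;python3 - <<'E'
from h import *
s=r.sense();p=r.grab_frame("wrist");save("w14",p["color"])
p=r.grab_frame("scene");save("s14",p["color"],(150,180,400,330),3)
E
```

```text
25.25 Fn -4.01 Fy 0.37 Fz 4.44 [-0.83  0.02  0.02] x -243.86 y 0.23 13.568537208771637
```

View pics/w14.png

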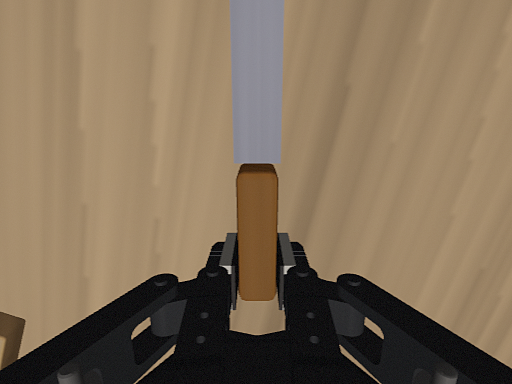

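View pics/s14.png

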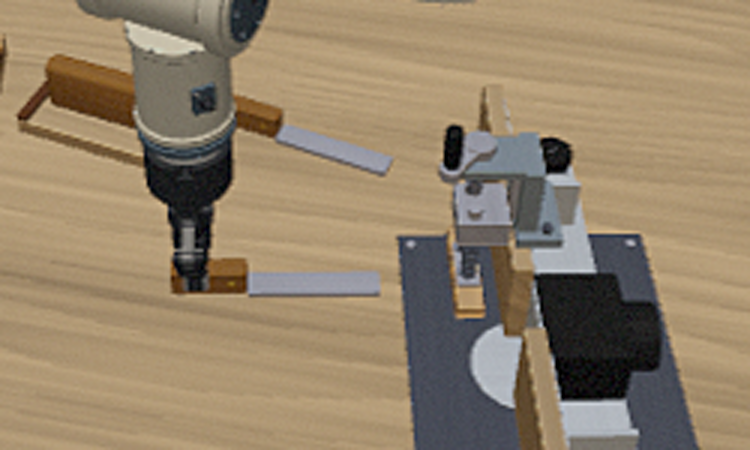

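Level-pull drag was 8.1 N, so the nip is about 6.7 N, inside the 5 to 9 N range. The blade is out. I'll release it and retreat upwards.

Request:
play_rows([
  [[0,0,0],[0,0,0],0.5],
  [[0,0,0],[0,0,0],0.5],
  [[0,0,0],[0,0,0],0.5],
  [[0,0,0],[0,0,0],0.6],
  [[0,0,0],[0,0,-15],0.6],
  [[0,0,0],[0,0,-40],0.6],
  [[0,0,0],[0,0,-80],0.6],
  [[0,0,0],[0,0,-120],0.6],
  [[0,0,0],[0,0,-160],0.6],
  [[0,0,0],[0,0,-160],0.6],
  [[0,0,0],[0,0,-160],0.6],
])

```text
clock: 26.45
eef_pos: [591.3, -136.8, 175.6]
tcp_rot: [3.138, -0.001, 1.785]
contact_force: [-0.7, -1.0, -1.2]
opening: 0.596
```

```bash
python3 f.py;python3 - <<'E'
from h import *
s=r.sense();p=r.grab_frame("wrist");save("w15",p["color"],None,1.5);q=wristcam(p,s)
print(q["tvec"])
for nm in("gauge",):
  for d in r.silhouettes(p,nm): print(d["conf"],d["location"])
c=sp-231.5*n
print((proj(q,[c+155*n+[0,0,6],c+35*n+[0,0,30],c-35*n+[0,0,30]])*1.5).round(1))
p=r.grab_frame("scene");save("s15",p["color"])
E
```

```text
26.45 Fn -0.80 Fy 0.88 Fz -1.21 [-0.06  0.02  0.01] x -244.17 y -0.37 175.55401930879648
[-548.34554597 -269.99351559  250.97914889]
0.79 [66.7, 89.2]
0.73 [257.5, 99.0]
[[384.9  10.6]
 [385.4 204.9]
 [385.6 304.8]]
```

View pics/w15.png

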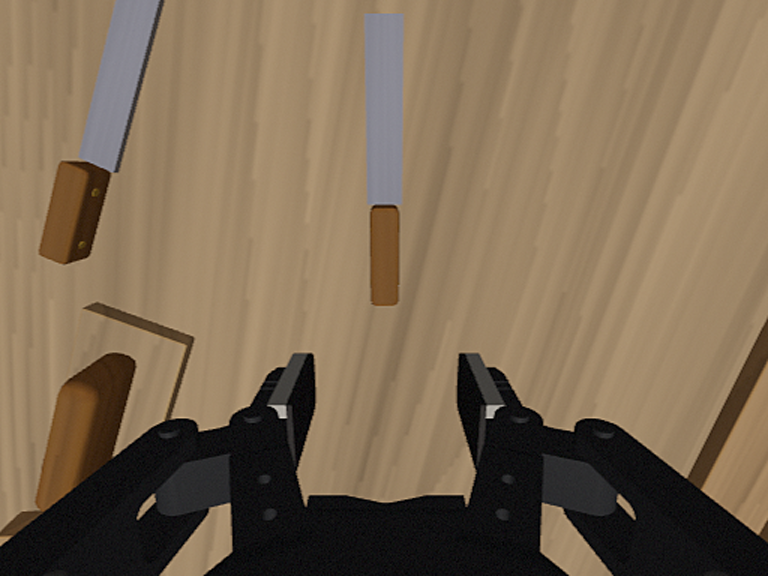

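View pics/s15.png

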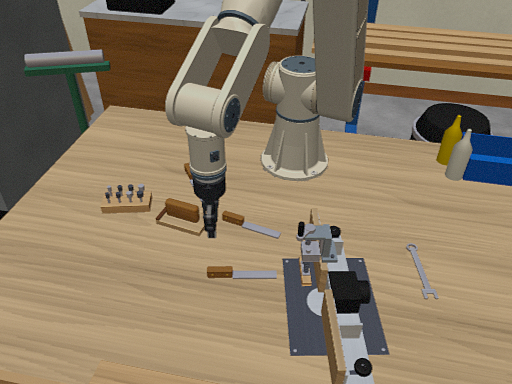

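```bash
python3 -c "
from rig import r
print(r.sign_off())"
```

```text
the job is handed in; nothing more can be done
None
```

The shoe is set for 6 mm stock and the job is handed in at about 26.6 s of the 72 s allowed. No verdict comes back, so these are my own checks.

- **Gauge used:** I took the one 674 mm from the base; the two look-alikes are at about 381 and 392 mm. I slid it flat under the raised shoe, with the tip about 24 mm past shoe_spot (about 6 mm short of the fence).
- **Gap:** I then lifted the blade gently against the sole to feel the starting gap, which came to about 5.5 ± 0.5 mm. I laid the blade flat again and let go.
- **Setting:** I wound the crank 446° clockwise (6.2 mm of travel) and took the hand off. A level pull test dragged at 8.1 N, which means the shoe nips the blade with about 6.7 N, inside the 5 to 9 N range. From that and the crank travel, the sole should hang 5.2–5.6 mm above the bench. I did not measure the sole height directly.
- **End state:** The last pictures show the gauge flat on the bench, its tip about 77 mm in front of shoe_spot and on its centreline. The gripper is open and clear above it. The push block, spanner and bit block look undisturbed.

No check failed. The gap and pull-test readings agreed within their error: they predicted nips of about 7.1 N and 6.7 N.

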